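# Lift the slotted jaw out of the interlocked row

## Robot

A 6-joint arm with a two-finger parallel gripper is mounted at the origin on a cart in front of the work surface, level with it; the furniture and walls round the work are solid. World frame = base frame: x ahead of the robot, y to its left, z up, the work surface at z = 0. Lengths are in m, angles in rad, forces in N, time in s.
With the tool pointing down it reaches from about 0.3 to 0.85 m from the base axis. Payload 5.4 kg.
Tool frame: the origin (TCP) lies at the very end of the fingers, on their centre line; the grasp point (between the pads) lies 19 mm behind it; z points along the fingers, x is the direction in which the jaws open and shut, and the axes are right-handed (so a half turn about z gives the same grasp; the last joint's range is limited). The gripper opens to 85 mm and grips with 20 to 120 N. Pads are 22 mm wide; open, the fingers measure 114 mm over their backs; the gripper's body (76 mm by 85 mm) begins 54 mm behind the grasp point. The pads swing forward as they close: fully open they stand 13 mm farther back than shut.
Start: joints at [-1.317, 0.158, 1.597, -0, 1.386, -0.21], TCP at [0.257, -0.514, 0.231] pointing down, gripper open.
Joint ranges: [-2.91, 2.91], [-0.94, 2.29], [0.18, 2.7], [-1.29, 4.43], [0.17, 2.64], [-3, 3]. Speed limits (rad/s): [2.57, 2.57, 3.14, 3.14, 3.14, 3.14].

## Interface

Orientations are given as a unit quaternion [x, y, z, w].
In Python, from plant import ctrl gives the robot as it stands. The module is installed in compiled form; this text tells all that it offers.
- The arm moves only by the tool arm_command, never from a script. Its argument "increments" is a list of rows, each an object of numbers: "x", "y", "z": the shift along the tool's x, y, z in cm; "twist": the turn about the tool's z in degrees; "hand": the gripper command: -1 is fully open, 1 is shut, values between are in proportion. A call has 1 to 10 rows; each row is the pose to reach, as a shift and turn from the pose measured when the call began, along the tool's axes at that moment; what a row does not reach only later rows make up. A row lasts 1/8 s, in which the tool goes at most 62.5 mm and 10.7 degrees, less where a joint would pass 70% of its speed; a pose out of reach is approached as far as the arm can. A call with a gripper value outside its range is refused whole. The fingers move at their own pace and stop on an object; "force" is the grip in N (left out, the last holds). Time passes only in rows, so rows that repeat a pose let the fingers close. It gives the time, the measured TCP pose, the force and the opening at its end, in the units of the state.
- ctrl.sense(): the state, without advancing time (a new reading comes with each control period).
- ctrl.snapshot(name): name is "scene" or "top" or "wrist"; returns (picture, depth): 480x640x3 uint8, red, green, blue; 480x640 float32, m along the optical axis (not along the pixel's ray), 0 where there is no reading.
- ctrl.camera_params(name): a dict with "vfov" (degrees; the focal length in pixels is half the picture's height over the tangent of half this angle, whatever the lens; pixels are square), "cx", "cy" (the principal point, pixels), "T" (4x4, takes a point from camera to world coordinates); the wrist camera has in their place "T_tool_cam" (4x4, takes a point from camera to tool coordinates, whose origin is the TCP and whose axes are the tool frame's). Camera axes: x right, y up, looking along -z (the intrinsics and any distortion apply to the point x, -y, -z); pixel columns grow to the right and rows downward; lengths in m; the calibration is good to about 2 mm. A picture is of the moment at which its call begins: read the wrist's pose just before it. camera_params takes no time and is no camera call.
- ctrl.hand_in(): hands the job in, once; it reports no verdict.
The state is a dict: "time": time; "qpos": joint angles; "dq": joint speeds; "effort": joint torques, N m; "tool_pos": TCP position; "ee_rot": TCP orientation; "contact_force": force on the tool from outside, world axes, zero at the start; "torque": the same for the moment, N m; "opening": opening from 0.0 (shut) to 1.0 (fully open).
Only numpy, scipy, OpenCV 4.12 (cv2) and the standard library are available. Lean on these libraries where they do the work, as an engineer would, in place of code of your own. Each camera call takes 0.05 s, during which the arm holds its last target. There are 200 camera calls.

## Task

Take the jaw with the open slot across its top out of the interlocked row: lift it straight up, until its underside is above the tops of its neighbours, without dislodging the other two jaws. Then carry it over to the shallow tray, set it down standing upright on the tray floor without dropping it, and let go.

Things in the scene. Friction and masses are not known exactly. Their poses are not given: they have to be found in the camera images.
- slot_jaw_centre (a point): Aluminium jaw to move, 60 mm tall. Its top has a slot 15 mm wide, 24 mm deep, running front to back between two 10 mm prongs. Point: centre, 30 mm above its underside; z up, x front to back, y along the row. Grasp its flat front and back faces: 40 mm apart (x), 35 mm wide (y), full height. 0.22 kg. Starts at z 38 mm, anywhere in the row of three; row yaw within 0.3 rad; nothing stands in front of or behind it.
- plain_jaw_centre (a point): Bystander jaw, plain flat-topped block 40 x 35 x 60 mm. Point and axes as the slotted jaw's. The jaws stand 52.5 mm apart along y on a fixed base plate (76 x 226 mm, top at z 8 mm). The lower 26 mm of each has a T-shaped key at +y and T-shaped slot at -y, both reaching 33 mm from its centre, which interlock with its neighbours or the end stops with 2 mm play all round.
- post_jaw_centre (a point): Bystander jaw, the same keyed foot (base 40 x 35 mm, 30 mm high) but with a round post 27 mm in diameter on it, 60 mm tall in all. Point and axes as the slotted jaw's: centre line, 30 mm above its underside.
- tray_floor (a point): Shallow fixed tray of steel with a dark liner, 180 mm along its x, 160 mm along its y, walls 4 mm thick, rim 15 mm above the table. The point is the centre of its floor, 4 mm above the table.
There are look-alikes about, which are no part of the job. Leave any green look-alike of the part that bears slot_jaw_centre alone.

How it is judged:
On the way:
1. the slotted jaw is lifted straight up, clear of its neighbours, still over its place in the row (within 20 mm) (height (world z) of slot_jaw_centre above 0.092 m and x of slot_jaw_centre in the frame of plain_jaw_centre between -0.02 and 0.02 m and x of slot_jaw_centre in the frame of post_jaw_centre between -0.02 and 0.02 m and (horizontal distance between slot_jaw_centre and plain_jaw_centre between 0.0325 and 0.0725 m or horizontal distance between slot_jaw_centre and post_jaw_centre between 0.0325 and 0.0725 m)).
At the end, for the whole second after the job is handed in: The slotted jaw stands at rest, upright within 10 degrees, on the floor of the tray (its centre 30 mm above the floor within 6 mm, and within 72 mm along x and 62 mm along y of the tray's centre); the plain jaw and the post jaw are upright within 10 degrees and within 12 mm of where they were (x of slot_jaw_centre in the frame of tray_floor between -0.072 and 0.072 m and y of slot_jaw_centre in the frame of tray_floor between -0.062 and 0.062 m and z of slot_jaw_centre in the frame of tray_floor between 0.024 and 0.036 m and angle between each of slot_jaw_centre, plain_jaw_centre, post_jaw_centre's own z axis and vertical below 0.175 rad and linear speed of slot_jaw below 0.02 m/s and distance of each of plain_jaw_centre, post_jaw_centre from where it was at the start of the episode below 0.012 m); the robot touches nothing.
It fails at once if one of the other two jaws is lifted or pushed more than 15 mm from its place (distance of any of plain_jaw_centre, post_jaw_centre from where it was at the start of the episode above 0.015 m).
It fails at once if the slotted jaw is dropped (falling untouched faster than 0.7 m/s, from about 25 mm) (linear speed of slot_jaw above 0.7 m/s and contact force between the fingers and slot_jaw below 0.1 N).
It also fails if it takes over 38 s, if anything falls off the work surface, if the arm or the gripper's body presses on something with over 40 N, if the wrist force passes 120 N, or if a joint passes its speed limit or range.

## Working session

There is one attempt and no reset: what is moved stays moved. The work goes in short steps, Python scripts to look and compute and a tool call to move; the robot and the scene stay as the last step left them, time stands still between calls to the robot, and variables do not carry over. Pictures are saved under pics/ and viewed, about 8 in all and at most 12, crops included, and the job is handed in when it is done.

Besides the shell and the picture viewer there is one more tool, called after "Emit:" as name([rows], argument=value, ...), one row to a line, values as JSON. arm_command: Moves the arm, as the interface text tells. Its arguments: {"type":"object","properties":{"increments":{"type":"array","items":{"type":"object","properties":{"x":{"type":"number"},"y":{"type":"number"},"z":{"type":"number"},"twist":{"type":"number"},"hand":{"type":"number"}}}},"force":{"type":"number"}},"required":["increments"]}

```bash
mkdir -p pics; cat > h.py <<'E'
import numpy as np, cv2
from plant import ctrl
from scipy.spatial.transform import Rotation as R
def snap(n):
    s=ctrl.sense(); p,d=ctrl.snapshot(n); c=ctrl.camera_params(n)
    if n=="wrist":
        T=np.eye(4);T[:3,:3]=R.from_quat(s["ee_rot"]).as_matrix();T[:3,3]=s["tool_pos"];T=T@np.array(c["T_tool_cam"])
    else: T=np.array(c["T"])
    np.savez(f"{n}.npz",p=p,d=d,T=T,k=[240/np.tan(np.radians(c["vfov"])/2),c["cx"],c["cy"]]); return p,d,c
def cloud(n):
    z=np.load(f"{n}.npz");f,cx,cy=z["k"];d=z["d"];v,u=np.mgrid[:480,:640]
    P=np.stack([(u-cx)/f*d,-(v-cy)/f*d,-d],-1)@z["T"][:3,:3].T+z["T"][:3,3]
    P[d==0]=np.nan; return z["p"],P
E
python3 - <<'E'
from h import *
for n in("scene","top"):
    p,d,c=snap(n); cv2.imwrite(f"pics/{n}1.png",p[...,::-1]); print(n,c)
print(ctrl.sense()); print(ctrl.camera_params("wrist"))
E
```

```text
scene {'vfov': 45.44554529924001, 'cx': 326.3032875819, 'cy': 236.04946919160614, 'T': array([[ 0.61525545,  0.36130233, -0.7006578 , -0.27464195],
       [-0.78831966,  0.28601887, -0.54474335, -0.72845157],
       [ 0.00358431,  0.88749864,  0.4607964 ,  0.55176306],
       [ 0.        ,  0.        ,  0.        ,  1.        ]])}
top {'vfov': 56.97641154940167, 'cx': 318.17590193259167, 'cy': 239.1556503119738, 'T': array([[ 4.38506772e-04,  9.90979741e-01, -1.34011047e-01,
         3.49525119e-01],
       [-9.99997179e-01,  7.47416809e-04,  2.25480949e-03,
        -1.62434657e-01],
       [ 2.33463263e-03,  1.34009681e-01,  9.90977273e-01,
         1.00199241e+00],
       [ 0.00000000e+00,  0.00000000e+00,  0.00000000e+00,
         1.00000000e+00]])}
{'time': 0.1, 'qpos': array([-1.31711320e+00,  1.58974720e-01,  1.59813357e+00,  1.18873901e-05,
        1.38618151e+00, -2.10125401e-01]), 'dq': array([-0.00130175, -0.00143137, -0.00211158,  0.00045712, -0.00199057,
        0.0001188 ]), 'effort': array([-4.15043714e-04, -3.96991932e+01, -3.32337213e+01, -1.95408984e-04,
        4.19289645e-03, -2.06816985e-06]), 'tool_pos': array([ 0.25706209, -0.5137295 ,  0.23040804]), 'ee_rot': array([ 8.50692222e-01, -5.25663413e-01, -6.08918479e-04, -5.91043995e-04]), 'contact_force': array([ 0.30995193,  0.30391588, -0.24923389]), 'torque': array([ 0.01217353, -0.02968539, -0.00977519]), 'opening': 0.999249824755762}
{'vfov': 61.145541824666495, 'cx': 328.1223474216669, 'cy': 244.3901276222495, 'T_tool_cam': array([[ 9.99999918e-01,  4.01970032e-04,  5.43954838e-05,
        -4.22371041e-04],
       [ 4.00280183e-04, -9.56173671e-01, -2.92799847e-01,
        -7.41434403e-02],
       [-6.56852342e-05,  2.92799844e-01, -9.56173753e-01,
        -1.42891047e-01],
       [ 0.00000000e+00,  0.00000000e+00,  0.00000000e+00,
         1.00000000e+00]])}
```

View pics/top1.png

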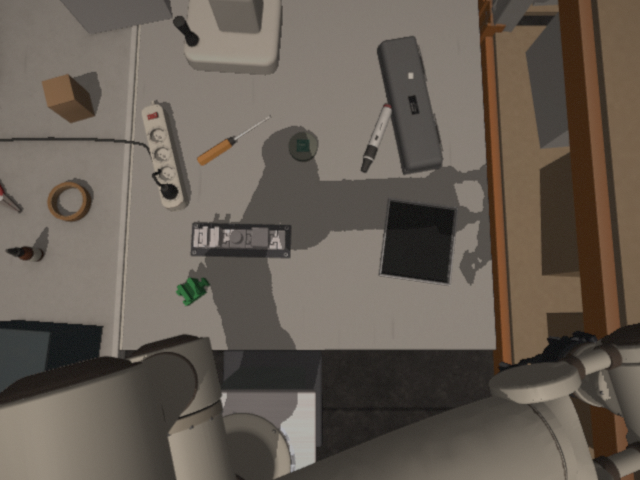

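View pics/scene1.png

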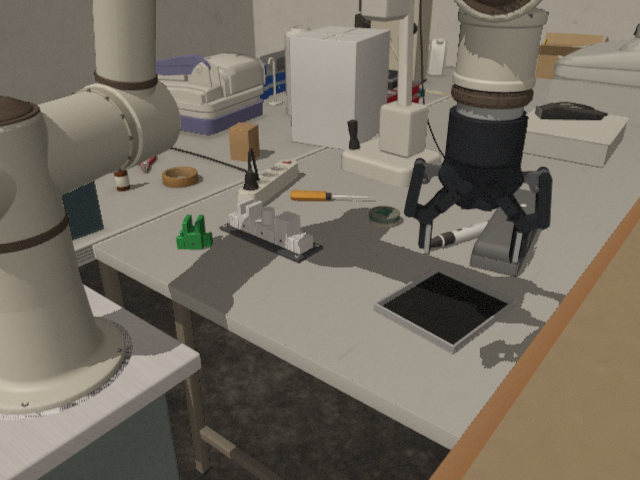

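The top view shows the row at about (192–290, 240), the tray at (417, 242) and the green look-alike at (192, 290). The scene view shows the row at about (270, 230). In the row, the candidates are about (213, 237), (237, 237) and (260, 237) in the top view. I'll enlarge both crops and measure.

```bash
python3 - <<'E'
from h import *
p,P=cloud("top"); q,Q=cloud("scene")
a=cv2.resize(p[212:268,182:302],None,fx=6.6,fy=6.6,interpolation=3)[:330]
b=cv2.resize(q[190:265,210:330],None,fx=6.6,fy=6.6,interpolation=3)[:,:792]
w=min(a.shape[1],b.shape[1]); im=np.vstack([a[:,:w],b[:,:w]]); im=cv2.resize(im,None,fx=.7,fy=.7,interpolation=3); print(im.shape)
cv2.imwrite("pics/crop1.png",np.clip(im[...,::-1].astype(float)*1.3,0,255).astype(np.uint8))
def box(P,m,l):
    x=P[m][:,:2]; r=cv2.minAreaRect((x*1000).astype(np.float32)); print(l,m.sum(),np.round(r[0],1),np.round(r[1],1),r[2],'z',np.nanpercentile(P[m][:,2],[5,50,95]))
reg=np.zeros((480,640),bool); reg[215:265,186:298]=1
for z0,z1 in((.004,.013),(.03,.036),(.055,.08)):
    box(P,reg&(P[...,2]>z0)&(P[...,2]<z1),f"row{z0}")
# split tops
m=reg&(P[...,2]>.055)&(P[...,2]<.08)
n,L,st,c=cv2.connectedComponentsWithStats(m.astype(np.uint8))
for i in range(1,n):
    if st[i,4]>15: box(P,L==i,f"top {st[i]}")
m=reg&(P[...,2]>.03)&(P[...,2]<.05)
n,L,st,c=cv2.connectedComponentsWithStats(m.astype(np.uint8))
for i in range(1,n):
    if st[i,4]>15: box(P,L==i,f"mid {st[i]}")
reg=np.zeros((480,640),bool); reg[190:295,370:465]=1
m=reg&(P[...,2]>.009); box(P,m,"rim")
dark=reg&(p.max(2)<40)
n,L,st,c=cv2.connectedComponentsWithStats(dark.astype(np.uint8)); i=1+np.argmax(st[1:,4]); box(P,L==i,"liner")
E
```

```text
(578, 554, 3)
row0.004 1483 [483.5  14.5] [ 94.8 243.7] 3.445913314819336 z [0.00514964 0.00793685 0.01113147]
row0.03 560 [481.5  10. ] [201.4  40.1] 88.68244934082031 z [0.03088248 0.03355294 0.03564831]
row0.055 687 [481.3  13. ] [140.5  40.2] 88.77491760253906 z [0.05998453 0.06771823 0.07091274]
top [202 227   7  19 112] 112 [482.7  77.5] [10.9 39. ] 87.31046295166016 z [0.05834462 0.06738218 0.07103444]
top [214 227   7  20 114] 114 [482.3  52.5] [10.4 39.9] 88.81613159179688 z [0.05754964 0.06767011 0.07034192]
top [252 228  17  20 323] 323 [480.1 -40.1] [34.4 40.1] 89.58784484863281 z [0.06407798 0.06783447 0.07106108]
top [229 231  14  13 138] 138 [481.2  12.6] [26.2 25.6] 45.55693817138672 z [0.057694   0.06753998 0.0703792 ]
mid [194 229  13  18 135] 135 [482.9  94.9] [41.1 30.6] 2.9767706394195557 z [0.03166015 0.03379804 0.03712076]
mid [208 229  78  20 757] 757 [481.1  -6.2] [169.2  40.1] 88.76085662841797 z [0.03124901 0.03516378 0.04625186]
rim 662 [ 479.6 -392.3] [161.5 180.7] 81.90336608886719 z [0.00946707 0.01430804 0.01764077]
liner 4687 [ 480.4 -392.5] [144.1 170.5] 80.51405334472656 z [0.00167525 0.00462412 0.00764894]
```

View pics/crop1.png

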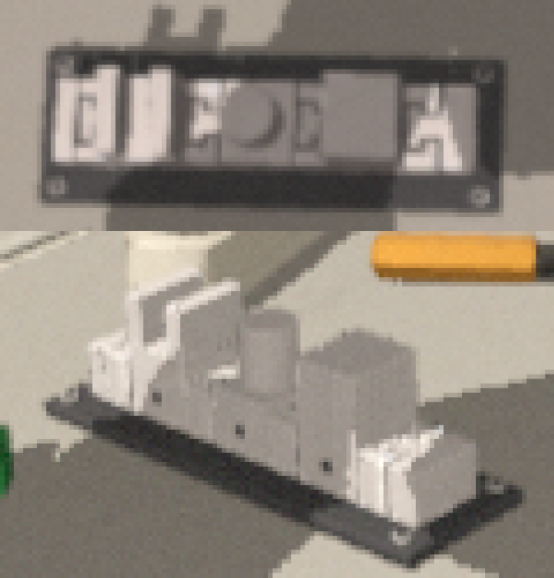

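Candidates in the row, by top-view pixels:
- (213, 237) has two thin prongs, each 10 mm wide, with a gap between them.
- (237, 237) is the post jaw.
- (260, 237) is the plain block.

The jaw at (213, 237) fits "open slot across its top", and the crop confirms it. The green one at (192, 290) is the look-alike. The slotted jaw is at about (0.4825, 0.065) with the row yaw at about -0.024 rad. I'll go above it.

```bash
cat >> h.py <<'E'
def go(x,y,z,yaw):
    s=ctrl.sense();M=R.from_quat(s["ee_rot"]).as_matrix();d=M.T@(np.array([x,y,z])-s["tool_pos"])*100
    c=np.degrees(np.arctan2(M[1,0],M[0,0]));print("pos",s["tool_pos"].round(4),"yaw",c.round(2),"tilt",np.degrees(np.arccos(-M[2,2])).round(2),"F",s["contact_force"].round(1),"open",round(s["opening"],3),"t",s["time"])
    print("local cm",d.round(2),"twist",(c-np.degrees(yaw)).round(2))
E
python3 -c "
from h import *
go(.4825,.065,.19,-.024)"
```

```text
pos [ 0.2571 -0.5137  0.2304] yaw -63.43 tilt 0.1 F [ 0.3  0.3 -0.2] open 0.999 t 0.1
local cm [-41.67 -46.05   4.13] twist -62.05
```

Emit:
arm_command([
  {"x": -4.2,"y": -4.6,"z": 0.4,"twist": -6.2,"hand": -1},
  {"x": -8.4,"y": -9.2,"z": 0.8,"twist": -12.4,"hand": -1},
  {"x": -12.5,"y": -13.8,"z": 1.2,"twist": -18.6,"hand": -1},
  {"x": -16.7,"y": -18.4,"z": 1.6,"twist": -24.8,"hand": -1},
  {"x": -20.8,"y": -23.0,"z": 2.0,"twist": -31,"hand": -1},
  {"x": -25.0,"y": -27.6,"z": 2.5,"twist": -37.2,"hand": -1},
  {"x": -29.2,"y": -32.2,"z": 2.9,"twist": -43.4,"hand": -1},
  {"x": -33.4,"y": -36.8,"z": 3.3,"twist": -49.6,"hand": -1},
  {"x": -37.5,"y": -41.4,"z": 3.7,"twist": -55.8,"hand": -1},
  {"x": -41.7,"y": -46.05,"z": 4.1,"twist": -62,"hand": -1},
])

```text
time: 1.35
tool_pos: [0.4825, 0.0671, 0.19]
ee_rot: [1.0, -0.011, -0.0, -0.001]
contact_force: [0.8, -1.5, -0.3]
opening: 0.997
```

```bash
python3 - <<'E'
from h import *
go(.4825,.065,.19,-.024)
p,d,c=snap("wrist"); cv2.imwrite("pics/wrist1.png",p[...,::-1])
go(.4825,.065,.19,-.024)
p,P=cloud("wrist")
def box(P,m,l):
    r=cv2.minAreaRect((P[m][:,:2]*1000).astype(np.float32)); print(l,m.sum(),np.round(r[0],1),np.round(r[1],1),round(r[2],2))
m=(P[...,2]>.062)&(P[...,2]<.073)&(abs(P[...,0]-.48)<.04)&(abs(P[...,1]-.02)<.1)
n,L,st,c=cv2.connectedComponentsWithStats(m.astype(np.uint8))
for i in range(1,n):
    if st[i,4]>60: box(P,L==i,f"top {st[i]}")
E
```

```text
pos [0.4825 0.0671 0.19  ] yaw -1.22 tilt 0.08 F [ 0.8 -1.5 -0.3] open 0.997 t 1.35
local cm [0.   0.21 0.  ] twist 0.16
pos [0.4833 0.0738 0.1894] yaw -0.73 tilt 0.39 F [-3.8  4.1  0.5] open 1.001 t 1.4
local cm [-0.07  0.88 -0.06] twist 0.65
top [302 212  60  17 982] 982 [484.2  77.3] [10.5 39.9] 88.79
top [303 247  58  17 903] 903 [483.8  52.5] [10.8 39.5] 87.95
top [ 313  289   37   37 1069] 1069 [482.7  12.8] [26.5 26. ] 87.92
top [ 305  347   53   46 2336] 2336 [481.8 -40. ] [36.4 39.8] 88.15
```

View pics/wrist1.png

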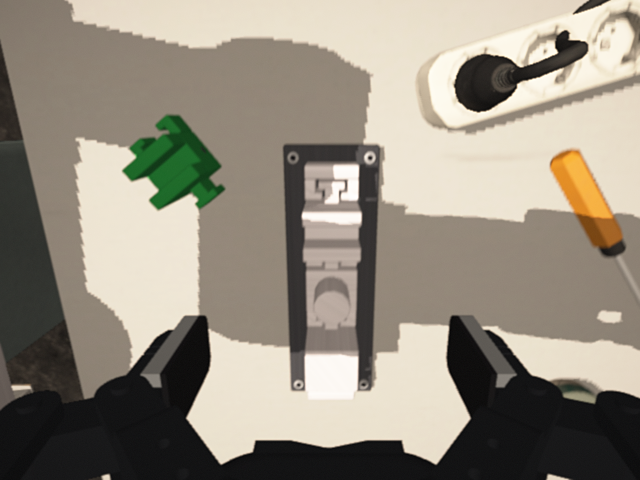

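The wrist picture shows the slotted jaw at (332, 235), the post at (332, 300) and the green look-alike off to the left at (175, 165). Combining both cameras, the jaw is at about (0.4835, 0.065) with yaw about -0.03. I'll check that the fingers clear the green part, let the arm settle, then descend.

```bash
python3 - <<'E'
from h import *
p,P=cloud("wrist"); q=p.astype(int); m=(q[...,1]>q[...,0]+40)&(q[...,1]>q[...,2]+20)
print(np.nanmin(P[m],0),np.nanmax(P[m],0))
go(.4835,.065,.10,-.03)
E
```

```text
[ 0.3271173   0.08032735 -0.00075575] [0.39742376 0.14790603 0.06298466]
pos [0.4833 0.0738 0.1894] yaw -0.73 tilt 0.39 F [-3.8  4.1  0.5] open 1.001 t 1.4
local cm [0.03 0.94 8.94] twist 0.99
```

Emit:
arm_command([
  {"x": 0,"y": 0.9,"z": 2,"twist": 1,"hand": -1},
  {"x": 0,"y": 0.9,"z": 5,"twist": 1,"hand": -1},
  {"x": 0,"y": 0.9,"z": 8.9,"twist": 1,"hand": -1},
  {"x": 0,"y": 0.9,"z": 8.9,"twist": 1,"hand": -1},
  {"x": 0,"y": 0.9,"z": 8.9,"twist": 1,"hand": -1},
])

```text
time: 2.02
tool_pos: [0.4839, 0.0652, 0.1015]
ee_rot: [1.0, -0.015, 0.001, -0.003]
contact_force: [0.9, -0.4, 0.4]
opening: 1.002
```

```bash
python3 -c "
from h import *
go(.4835,.065,.015,-.03)"
```

```text
pos [0.4839 0.0652 0.1015] yaw -1.73 tilt 0.39 F [ 0.9 -0.4  0.4] open 1.002 t 2.025
local cm [-0.05  0.08  8.65] twist -0.02
```

Emit:
arm_command([
  {"x": 0,"y": 0.05,"z": 2,"hand": -1},
  {"x": 0,"y": 0.05,"z": 4,"hand": -1},
  {"x": 0,"y": 0.05,"z": 6,"hand": -1},
  {"x": 0,"y": 0.05,"z": 8,"hand": -1},
  {"x": -0.05,"y": 0.08,"z": 8.6,"hand": -1},
  {"x": -0.05,"y": 0.08,"z": 8.6,"hand": -1},
  {"x": -0.05,"y": 0.08,"z": 8.6,"hand": -1},
])

```text
$.increments[0]: bad value
```

```bash
python3 -c "
from h import *
go(.4835,.065,.015,-.03)"
```

```text
pos [0.4839 0.0652 0.1015] yaw -1.73 tilt 0.39 F [ 0.9 -0.4  0.4] open 1.002 t 2.025
local cm [-0.05  0.08  8.65] twist -0.02
```

Emit:
arm_command([
  {"x": 0,"y": 0.05,"z": 2,"twist": 0,"hand": -1},
  {"x": 0,"y": 0.05,"z": 4,"twist": 0,"hand": -1},
  {"x": 0,"y": 0.05,"z": 6,"twist": 0,"hand": -1},
  {"x": 0,"y": 0.05,"z": 8,"twist": 0,"hand": -1},
  {"x": -0.05,"y": 0.08,"z": 8.6,"twist": 0,"hand": -1},
  {"x": -0.05,"y": 0.08,"z": 8.6,"twist": 0,"hand": -1},
  {"x": -0.05,"y": 0.08,"z": 8.6,"twist": 0,"hand": -1},
])

```text
time: 2.9
tool_pos: [0.4847, 0.0649, 0.0168]
ee_rot: [1.0, -0.015, 0.002, -0.003]
contact_force: [0.5, 0.2, -0.5]
opening: 1.0
```

```bash
python3 -c "
from h import *
go(.4835,.065,.015,-.03)"
```

```text
pos [0.4847 0.0649 0.0168] yaw -1.73 tilt 0.43 F [ 0.5  0.2 -0.5] open 1.0 t 2.9
local cm [-0.12 -0.    0.18] twist -0.01
```

Emit:
arm_command([
  {"x": -0.15,"y": 0,"z": 0.25,"twist": 0,"hand": -1},
  {"x": -0.15,"y": 0,"z": 0.25,"twist": 0,"hand": -0.2},
  {"x": -0.15,"y": 0,"z": 0.25,"twist": 0,"hand": 0},
  {"x": -0.15,"y": 0,"z": 0.25,"twist": 0,"hand": 0.2},
  {"x": -0.15,"y": 0,"z": 0.25,"twist": 0,"hand": 1},
  {"x": -0.15,"y": 0,"z": 0.25,"twist": 0,"hand": 1},
  {"x": -0.15,"y": 0,"z": 0.25,"twist": 0,"hand": 1},
  {"x": -0.15,"y": 0,"z": 0.25,"twist": 0,"hand": 1},
], force=60)

```text
time: 3.9
tool_pos: [0.4835, 0.065, 0.0146]
ee_rot: [1.0, -0.015, 0.002, -0.003]
contact_force: [-0.7, 1.1, 5.4]
opening: 0.462
```

```bash
python3 -c "
from h import *
go(.4835,.065,.015,-.03)"
```

```text
pos [0.4835 0.065  0.0146] yaw -1.73 tilt 0.44 F [-0.7  1.1  5.4] open 0.462 t 3.9
local cm [ 0.   -0.01 -0.04] twist -0.01
```

Opening is 0.462, or 39 mm, so the jaw is gripped. I'll lift gently at first and watch the force.

Emit:
arm_command([
  {"x": 0,"y": 0,"z": -0.5,"twist": 0,"hand": 1},
  {"x": 0,"y": -0.01,"z": -1,"twist": 0,"hand": 1},
  {"x": 0,"y": -0.01,"z": -1.5,"twist": 0,"hand": 1},
  {"x": 0,"y": -0.01,"z": -1.5,"twist": 0,"hand": 1},
])

```text
time: 4.4
tool_pos: [0.4838, 0.0649, 0.0301]
ee_rot: [1.0, -0.015, 0.003, -0.003]
contact_force: [-0.5, 0.0, -2.4]
opening: 0.461
```

```bash
python3 - <<'E'
from h import *
go(.4835,.065,.117,-.03)
snap("top"); p,P=cloud("top")
reg=np.zeros((480,640),bool); reg[205:265,186:298]=1
m=reg&(P[...,2]>.058)&(P[...,2]<.1)
n,L,st,c=cv2.connectedComponentsWithStats(m.astype(np.uint8))
for i in range(1,n):
    if st[i,4]>15: print(st[i],np.median(P[L==i],0).round(4))
E
```

```text
pos [0.4838 0.0649 0.0301] yaw -1.73 tilt 0.47 F [-0.5  0.  -2.4] open 0.461 t 4.4
local cm [ 0.02 -0.06 -8.69] twist -0.01
[205 228  16  34 140] [0.4529 0.0545 0.0829]
[252 228  17  19 320] [ 0.4804 -0.0404  0.068 ]
[229 231  13  12 129] [0.4807 0.0126 0.0677]
```

The force matches the jaw's weight and the neighbours haven't moved. I'll lift the rest of the way.

Emit:
arm_command([
  {"x": 0,"y": -0.01,"z": -1,"twist": 0,"hand": 1},
  {"x": 0,"y": -0.02,"z": -2,"twist": 0,"hand": 1},
  {"x": 0,"y": -0.03,"z": -3.2,"twist": 0,"hand": 1},
  {"x": 0,"y": -0.04,"z": -4.5,"twist": 0,"hand": 1},
  {"x": 0,"y": -0.05,"z": -6,"twist": 0,"hand": 1},
  {"x": 0,"y": -0.06,"z": -7.5,"twist": 0,"hand": 1},
  {"x": 0,"y": -0.06,"z": -8.7,"twist": 0,"hand": 1},
  {"x": 0,"y": -0.06,"z": -8.7,"twist": 0,"hand": 1},
  {"x": 0,"y": -0.06,"z": -8.7,"twist": 0,"hand": 1},
])

```text
time: 5.58
tool_pos: [0.4827, 0.065, 0.1164]
ee_rot: [1.0, -0.015, 0.002, -0.003]
contact_force: [0.1, -0.1, -2.1]
opening: 0.46
```

```bash
python3 - <<'E'
from h import *
go(.480,-.392,.117,-.14)
p,d,c=snap("scene"); cv2.imwrite("pics/scene2.png",p[100:400,120:520,::-1].repeat(2,0).repeat(2,1)[:600])
E
```

```text
pos [0.4827 0.065  0.1164] yaw -1.73 tilt 0.43 F [ 0.1 -0.1 -2.1] open 0.46 t 5.575
local cm [ 1.11 45.69 -0.36] twist 6.29
```

View pics/scene2.png

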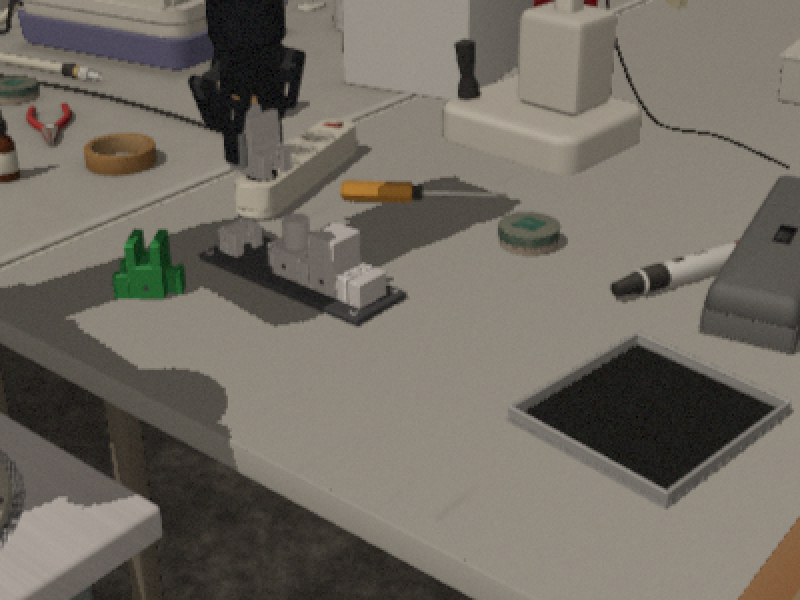

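The jaw is held clear at about (262, 145) in the crop. The post and plain jaws are still in place at (295, 245) and (335, 255). I'll carry it to the tray.

Emit:
arm_command([
  {"x": 0.05,"y": 2,"z": 0,"twist": 0,"hand": 1},
  {"x": 0.15,"y": 6,"z": -0.05,"twist": 1,"hand": 1},
  {"x": 0.3,"y": 11,"z": -0.1,"twist": 2,"hand": 1},
  {"x": 0.4,"y": 17,"z": -0.1,"twist": 3,"hand": 1},
  {"x": 0.55,"y": 23,"z": -0.2,"twist": 4,"hand": 1},
  {"x": 0.7,"y": 29,"z": -0.2,"twist": 5,"hand": 1},
  {"x": 0.85,"y": 35,"z": -0.3,"twist": 6,"hand": 1},
  {"x": 1.0,"y": 40,"z": -0.3,"twist": 6.3,"hand": 1},
  {"x": 1.05,"y": 44,"z": -0.35,"twist": 6.3,"hand": 1},
  {"x": 1.1,"y": 45.7,"z": -0.35,"twist": 6.3,"hand": 1},
])

```text
time: 6.88
tool_pos: [0.479, -0.3939, 0.1158]
ee_rot: [0.997, -0.071, 0.001, -0.004]
contact_force: [0.8, -0.2, -1.6]
opening: 0.462
```

```bash
python3 -c "
from h import *
go(.480,-.392,.05,-.14)"
```

```text
pos [ 0.479  -0.3939  0.1158] yaw -8.15 tilt 0.44 F [ 0.8 -0.2 -1.6] open 0.462 t 6.875
local cm [ 0.07 -0.15  6.58] twist -0.13
```

The jaw's underside is about 6.6 mm below the TCP, so it should reach the floor at TCP z of about 0.0106. I'll go down to 0.02 first.

Emit:
arm_command([
  {"x": 0.05,"y": -0.1,"z": 2,"twist": 0,"hand": 1},
  {"x": 0.05,"y": -0.1,"z": 4.5,"twist": 0,"hand": 1},
  {"x": 0.05,"y": -0.1,"z": 7,"twist": 0,"hand": 1},
  {"x": 0.05,"y": -0.1,"z": 8.5,"twist": 0,"hand": 1},
  {"x": 0.05,"y": -0.1,"z": 9.4,"twist": 0,"hand": 1},
  {"x": 0.05,"y": -0.1,"z": 9.4,"twist": 0,"hand": 1},
  {"x": 0.05,"y": -0.1,"z": 9.4,"twist": 0,"hand": 1},
])

```text
time: 7.75
tool_pos: [0.4804, -0.3928, 0.0228]
ee_rot: [0.997, -0.071, 0.002, -0.003]
contact_force: [0.1, -0.7, -0.3]
opening: 0.463
```

```bash
python3 - <<'E'
from h import *
go(.480,-.392,.0106,-.14)
p,d,c=snap("scene"); cv2.imwrite("pics/scene3.png",cv2.resize(p[230:380,350:550,::-1],None,fx=4,fy=4))
go(.480,-.392,.0106,-.14)
E
```

```text
pos [ 0.4804 -0.3928  0.0228] yaw -8.15 tilt 0.4 F [ 0.1 -0.7 -0.3] open 0.463 t 7.75
local cm [-0.06 -0.06  1.22] twist -0.12
pos [ 0.4805 -0.3929  0.0229] yaw -8.15 tilt 0.4 F [-0.4  0.4 -1. ] open 0.461 t 7.8
local cm [-0.06 -0.07  1.23] twist -0.13
```

View pics/scene3.png

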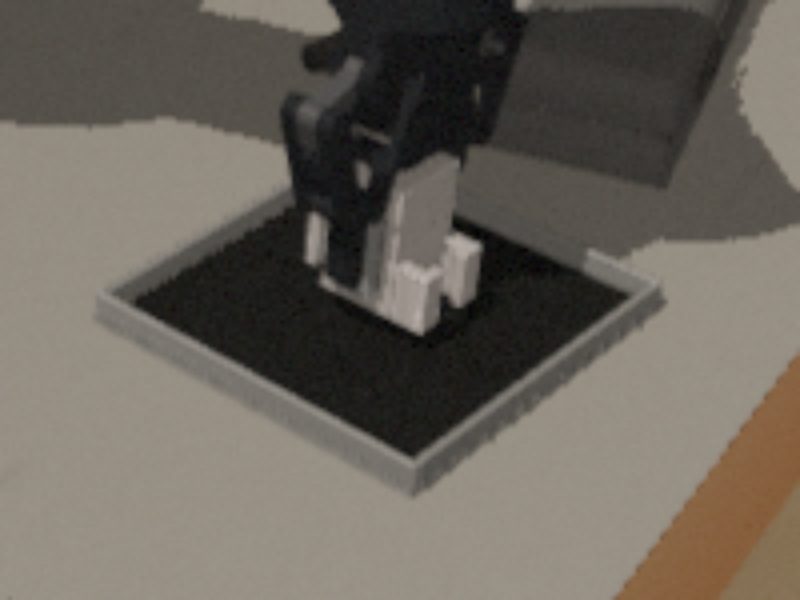

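The jaw hangs upright over the middle of the tray at (400, 270), still slightly above the floor. I'll lower it slowly.

Emit:
arm_command([
  {"x": 0,"y": 0,"z": 0.3,"twist": 0,"hand": 1},
  {"x": 0,"y": 0,"z": 0.5,"twist": 0,"hand": 1},
  {"x": 0,"y": 0,"z": 0.8,"twist": 0,"hand": 1},
  {"x": 0,"y": 0,"z": 1.0,"twist": 0,"hand": 1},
  {"x": 0,"y": 0,"z": 1.1,"twist": 0,"hand": 1},
  {"x": 0,"y": 0,"z": 1.1,"twist": 0,"hand": 1},
])

```text
time: 8.55
tool_pos: [0.4805, -0.3928, 0.0118]
ee_rot: [0.997, -0.071, 0.002, -0.003]
contact_force: [0.1, 0.2, -1.2]
opening: 0.46
```

```bash
python3 -c "
from h import *
go(.480,-.392,.0106,-.14)"
```

```text
pos [ 0.4805 -0.3928  0.0118] yaw -8.15 tilt 0.4 F [ 0.1  0.2 -1.2] open 0.46 t 8.55
local cm [-0.06 -0.07  0.12] twist -0.13
```

Emit:
arm_command([
  {"x": 0,"y": 0,"z": 0.08,"twist": 0,"hand": 1},
  {"x": 0,"y": 0,"z": 0.16,"twist": 0,"hand": 1},
  {"x": 0,"y": 0,"z": 0.16,"twist": 0,"hand": 1},
  {"x": 0,"y": 0,"z": 0.16,"twist": 0,"hand": 1},
])

```text
time: 9.05
tool_pos: [0.4806, -0.3929, 0.0107]
ee_rot: [0.997, -0.071, 0.002, -0.003]
contact_force: [-0.6, 2.3, 4.2]
opening: 0.461
```

The upward force of 4 N shows the jaw is on the floor. I'll open in stages.

Emit:
arm_command([
  {"x": 0,"y": 0,"z": 0,"twist": 0,"hand": 0},
  {"x": 0,"y": 0,"z": 0,"twist": 0,"hand": -0.2},
  {"x": 0,"y": 0,"z": 0,"twist": 0,"hand": -0.5},
  {"x": 0,"y": 0,"z": 0,"twist": 0,"hand": -0.8},
  {"x": 0,"y": 0,"z": 0,"twist": 0,"hand": -0.8},
  {"x": 0,"y": 0,"z": 0,"twist": 0,"hand": -0.8},
])

```text
time: 9.8
tool_pos: [0.4806, -0.3929, 0.0106]
ee_rot: [0.997, -0.071, 0.002, -0.003]
contact_force: [0.2, -0.2, -0.4]
opening: 0.895
```

Emit:
arm_command([
  {"x": 0,"y": 0,"z": -1.5,"twist": 0,"hand": -0.8},
  {"x": 0,"y": 0,"z": -4,"twist": 0,"hand": -0.8},
  {"x": 0,"y": 0,"z": -8,"twist": 0,"hand": -0.8},
  {"x": 0,"y": 0,"z": -12,"twist": 0,"hand": -0.8},
  {"x": 0,"y": 0,"z": -15,"twist": 0,"hand": -0.8},
  {"x": 0,"y": 0,"z": -15,"twist": 0,"hand": -0.8},
  {"x": 0,"y": 0,"z": -15,"twist": 0,"hand": -0.8},
])

```text
time: 10.68
tool_pos: [0.4797, -0.3933, 0.1601]
ee_rot: [0.997, -0.071, 0.001, -0.003]
contact_force: [-0.1, 0.4, -0.2]
opening: 0.901
```

```bash
python3 - <<'E'
from h import *
go(.480,-.392,.2,-.14)
p,d,c=snap("scene"); cv2.imwrite("pics/scene4.png",p[180:400,200:600,::-1].repeat(2,0).repeat(2,1))
snap("top")
def tops(n,reg,lo,hi):
    p,P=cloud(n); m=reg&(P[...,2]>lo)&(P[...,2]<hi)
    k,L,st,c=cv2.connectedComponentsWithStats(m.astype(np.uint8))
    for i in range(1,k):
        if st[i,4]>15: print(n,st[i],np.median(P[L==i],0).round(4))
reg=np.zeros((480,640),bool); reg[205:265,186:298]=1; tops("top",reg,.058,.1)
snap("wrist"); tops("wrist",np.ones((480,640),bool),.05,.075)
E
```

```text
pos [ 0.4797 -0.3933  0.1601] yaw -8.15 tilt 0.41 F [-0.1  0.4 -0.2] open 0.901 t 10.675
local cm [ 0.02 -0.16 -3.99] twist -0.13
top [252 228  17  19 319] [ 0.4805 -0.0405  0.0677]
top [229 231  13  13 131] [0.4805 0.0124 0.0676]
wrist [ 589  150   51  126 4917] [ 0.6616 -0.3969  0.0527]
wrist [ 298  216   66   21 1338] [ 0.4822 -0.379   0.064 ]
wrist [ 299  253   64   23 1331] [ 0.4788 -0.4031  0.0639]
```

View pics/scene4.png

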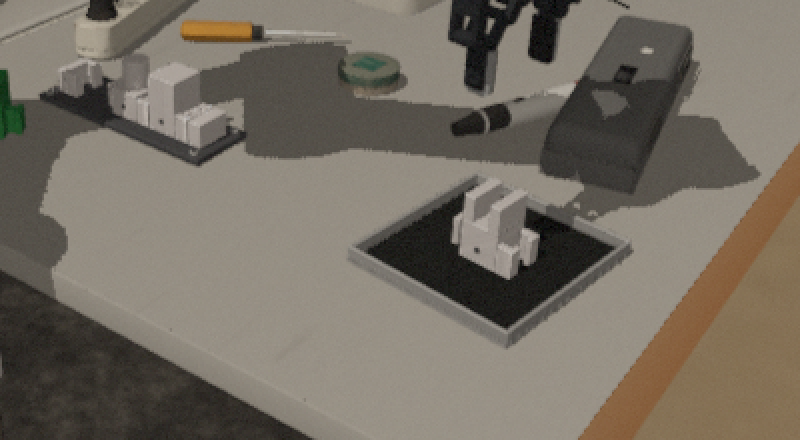

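The jaw stands upright mid-tray at (495, 230), with its prong tops at z = 0.064. The neighbours are unmoved and the gripper is clear of everything. I'll hand in.

```bash
python3 -c "
from plant import ctrl
print(ctrl.hand_in())"
```

```text
the job is handed in; nothing more can be done
None
```

I lifted the slotted jaw about 100 mm straight up out of the row, carried it to the tray, set it down until it touched the floor, and let go. I handed in at about 11 s on the robot's clock; the hand-in gave no verdict.

- **Slotted jaw:** it stands upright at about (0.4805, -0.391), within a few mm of the tray centre. Its prong tops are at z = 0.064, which is what a 60 mm jaw on the 4 mm floor should give.
- **Other two jaws:** the post and plain jaws measured within 1 mm of their starting positions, with their tops still at z = 0.068.
- **Gripper:** it is open and about 150 mm above the jaw, with no contact force.
- **Failed or disagreeing checks:** one move was refused because a row left out "twist", and nothing moved. Separately, the top and wrist cameras disagreed by 1–2 mm on the row's position, which was within what the grip needed.

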